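# Load the bead-jar carousel through its swing gate

### The job

Load the bead jars that stand on the table into the carousel: set each one upright in the loading lane, slide it in through the swing gate into an empty pocket, and turn the carousel by its knob, stop by stop, to bring each free pocket round; a jar is never lifted over the guard rim. Leave the jar that is already in the carousel in it, and touch none of the other things on the table enough to shift them. Finish with every jar upright in the carousel, the gate shut, and the carousel resting at a stop with an empty pocket facing the gate.

Things in the scene. Friction and masses are not known exactly. Their poses are not given: they have to be found in the camera images.
- carousel: fixed base of the jar carousel (place and yaw vary). Origin on the turntable's axis at table height, z up; its -y axis runs out along the loading lane. A round grey guard rim, 134 mm from the axis inside and 139 mm outside, 56 mm high, is open only at the gate.
- turntable (a joint): turn of the grey turntable about its upright axis, rad: 0 at the start, growing anticlockwise seen from above, free either way (limits +/-18.9). A detent pulls it to the nearest of six stops 1.047 rad apart (multiples of pi/3) with at most about 0.18 N m; past half-way it goes on to the next. At each stop one pocket is square to the gate.
- knob_grip (a point): grip point of the turntable's knob, on the axis 102 mm above the table, turning with the table. The knob is a black bar 64 mm long along this frame's x, 16 mm thick along its y, 72 to 110 mm above the table, on a 24 mm post.
- lane_load (a point): point on the lane's floor, mid-width, 200 mm out from the turntable's axis: a jar set down here is clear of the gate; axes as carousel. Lane: floor 13 mm above the table, 70 mm wide between walls 7 mm thick that rise to 39 mm above the table, from 135 to 243 mm out from the axis; the floor goes on to 287 mm, open at the end.
- gate_mid (a point): middle of the gate at floor height, 132 mm out from the axis, axes as carousel; two leaves close across the lane here, each hinged on an upright post 10 mm thick and 60 mm high, 40 mm to either side
- pocket_at_gate (a point): point on the turntable's top, 70 mm out from the axis, mid-pocket in whichever pocket faces the gate; does not turn. Disc: 252 mm across, top 12 mm above the table; six fins 4 mm thick, 30 to 118 mm from the axis, up to 42 mm high, make six equal pockets, one jar each. A jar meets both fins with its axis 60 mm from the turntable's; under 70 mm it is clear of the leaves.
- leaf_left (a joint): opening of the gate's steel leaf at the carousel's -x side, rad: 0 shut, to 1.55 open, swinging inwards (to the turntable) only, about an upright hinge 34.5 mm from mid-lane; 34 mm wide, 4 mm thick, 16 to 56 mm above the table; a light spring (0.01 N m shut, 0.06 N m open) shuts it
- leaf_right (a joint): the same for the leaf at the carousel's +x side
- jar1: lidded bead jar: an upright cylinder 56 mm across and 66 mm high, clear with amber beads and a white lid, about 0.14 kg; origin at the centre of its underside, z up its axis. To be loaded; starts standing on the table at the robot's right (may be absent).
- jar2: lidded bead jar: an upright cylinder 56 mm across and 66 mm high, clear with amber beads and a white lid, about 0.14 kg; origin at the centre of its underside, z up its axis. To be loaded; starts standing on the table at the robot's right (may be absent).
- jar3: lidded bead jar: an upright cylinder 56 mm across and 66 mm high, clear with amber beads and a white lid, about 0.14 kg; origin at the centre of its underside, z up its axis. To be loaded; starts standing on the table at the robot's right (may be absent).
- jar4: lidded bead jar: an upright cylinder 56 mm across and 66 mm high, clear with amber beads and a white lid, about 0.14 kg; origin at the centre of its underside, z up its axis. To be loaded; starts standing on the table at the robot's right (may be absent).
- kept1: lidded bead jar: an upright cylinder 56 mm across and 66 mm high, clear with amber beads and a white lid, about 0.14 kg; origin at the centre of its underside, z up its axis. Starts already on the turntable, standing in one of the pockets, and stays there (may be absent).
- kept2: lidded bead jar: an upright cylinder 56 mm across and 66 mm high, clear with amber beads and a white lid, about 0.14 kg; origin at the centre of its underside, z up its axis. Starts already on the turntable, standing in one of the pockets, and stays there (may be absent).
- kept3: lidded bead jar: an upright cylinder 56 mm across and 66 mm high, clear with amber beads and a white lid, about 0.14 kg; origin at the centre of its underside, z up its axis. Starts already on the turntable, standing in one of the pockets, and stays there (may be absent).
- cone1: bystander, not to be disturbed: thread cone, 62 mm across at the foot, 108 mm high, stands among the jars; origin at the centre of its underside
- cone2: bystander, not to be disturbed: black thread cone, 62 mm across, 108 mm high, left of the carousel; origin at the centre of its underside
- pincushion: bystander, not to be disturbed: round wooden pincushion with a pin, 68 mm across, 37 mm high (pin to 72 mm), beside the jars; origin at the centre of its underside
- dish: bystander, not to be disturbed: clear bead dish 150 x 90 x 22 mm, left of the carousel; origin at the centre of its underside
- tape: bystander, not to be disturbed: round tape-measure case 64 mm across, 22 mm high, at the back left; origin at the centre of its underside
- glue: bystander, not to be disturbed: glue bottle 44 mm across, 100 mm high, between the robot and the lane; origin at the centre of its underside
- thread_reel: bystander, not to be disturbed: dark wooden reel 60 mm across, 50 mm high, at the back right; origin at the centre of its underside
Not all that is in view belongs to the job. Leave any red or yellow look-alike of the jar2 alone.

How it is judged:
At the end, for the whole second after the job is handed in: every present jar stands on the turntable, upright (0.12 rad), at rest, its axis within 116 mm of the turntable's axis and over 55 mm from pocket_at_gate; turntable within 0.11 rad of a stop; both leaves within 0.12 rad of shut (horizontal distance between each of jar1, jar2, jar3, jar4, kept1, kept2, kept3 and knob_grip below 0.116 m and angle between each of jar1, jar2, jar3, jar4, kept1, kept2, kept3's own z axis and vertical below 0.12 rad and height (world z) of each of jar1, jar2, jar3, jar4, kept1, kept2, kept3 below 0.022 m and horizontal distance between each of jar1, jar2, jar3, jar4, kept1, kept2, kept3 and pocket_at_gate above 0.055 m and linear speed of each of jar1, jar2, jar3, jar4, kept1, kept2, kept3 below 0.02 m/s and (angle between the x axis of knob_grip and the x axis of carousel, either way round below 0.11 rad or angle between the x axis of knob_grip and the x axis of carousel, either way round between 0.937198 and 1.1572 rad) and value of joint each of leaf_left, leaf_right below 0.12 rad); the robot touches nothing.
It fails at once if a jar is lifted over the carousel (within 115 mm of its axis with its underside more than 55 mm above the table) ((horizontal distance between jar1 and knob_grip below 0.115 m and height (world z) of jar1 above 0.055 m) or (horizontal distance between jar2 and knob_grip below 0.115 m and height (world z) of jar2 above 0.055 m) or (horizontal distance between jar3 and knob_grip below 0.115 m and height (world z) of jar3 above 0.055 m) or (horizontal distance between jar4 and knob_grip below 0.115 m and height (world z) of jar4 above 0.055 m) or (horizontal distance between kept1 and knob_grip below 0.115 m and height (world z) of kept1 above 0.055 m) or (horizontal distance between kept2 and knob_grip below 0.115 m and height (world z) of kept2 above 0.055 m) or (horizontal distance between kept3 and knob_grip below 0.115 m and height (world z) of kept3 above 0.055 m)).
It fails at once if a bystander is moved more than 30 mm (distance of any of cone1, cone2, pincushion, dish, tape, glue, thread_reel from where it was at the start of the episode above 0.03 m).
Of jar1, jar2, jar3, jar4 only 3 to 4 are there at a start; the rules pass over those that are not, and their reading is None.
Of kept1, kept2, kept3 only 1 to 1 are there at a start; the rules pass over those that are not, and their reading is None.
At some moment in a run one of jar1, jar2, jar3, jar4 may be knocked a few centimetres aside while the robot is not near it.
Once in a run the grip may slacken for a moment while it holds something.
It also fails if it takes over 210 s, if anything falls off the work surface, if the arm or the gripper's body presses on something with over 40 N, if the wrist force passes 120 N, or if a joint passes its speed limit or range.

### The arm

A 6-joint arm with a two-finger parallel gripper is mounted at the origin on the work surface. World frame = base frame: x ahead of the robot, y to its left, z up, the work surface at z = 0. Lengths are in m, angles in rad, forces in N, time in s.
With the tool pointing down it reaches from about 0.275 to 0.875 m from the base axis. Payload 12.5 kg.
Tool frame: the origin (TCP) lies on the centre line of the jaws, within the pads' length; the fingertips stand r.finger_overhang ahead of it and the grasp point (between the pads) lies 3 mm ahead of it (r.finger_overhang is the distance from the TCP to the fingertips, in m); z points along the fingers, y is the direction in which the jaws open and shut (so a half turn about z gives the same grasp; the last joint's range is limited). The gripper opens to 85 mm and grips with 20 to 120 N. Pads are 22 mm wide; open, the fingers measure 114 mm over their backs; the gripper's body (76 mm by 85 mm) begins 54 mm behind the grasp point. The pads swing forward as they close: fully open they stand 13 mm farther back than shut.
Start: joints at [-1.365, 0.351, 1.652, -0, 1.139, -0.085], TCP at [0.158, -0.527, 0.253] pointing down, gripper open.
Joint ranges: [-2.75, 2.75], [-0.79, 2.1], [0.01, 2.65], [-1.57, 4.71], [0.07, 3.14], [-2.87, 2.87]. Speed limits (rad/s): [2.22, 2.22, 2.79, 3.14, 3.14, 3.14].

### API

Orientations are given as a unit quaternion [x, y, z, w].
In Python, from cell import r, optics gives the robot as it stands. The module is installed in compiled form; this text tells all that it offers. Calls block until the motion is done:
- r.move_to(position, orientation): joint-space move of the TCP to a pose.
- r.move_linear(position, rot=None, vel=0.15): straight line of the TCP; rot=None keeps the orientation; vel is the mean speed in m/s.
- r.set_joints(angles): joint-space move.
- r.set_gripper(opening, squeeze=None): opening from 0.0 (shut) to 1.0 (fully open); squeeze is the grip in N (None keeps the last); returns when the fingers have stopped.
- r.sleep(seconds).
- r.inverse_kinematics(position, orientation): joint angles nearest the present ones, or None.
- optics.get_image(name): name is "scene" or "side" or "wrist"; returns a dict with "pixels" (480x640x3 uint8, red, green, blue), "depth" (480x640 float32, m along the optical axis (not along the pixel's ray), 0 where there is no reading), "fx", "fy", "cx", "cy" (pixels), "D" ([k1, k2, p1, p2, k3] as OpenCV has them; the pictures are not rectified), "camera_from_world" (4x4, takes a point from world to camera coordinates); the wrist camera has in their place "mount" (4x4, takes a point from camera to tool coordinates, whose origin is the TCP and whose axes are the flange's). Camera axes: x right, y down, z forward; pixel columns grow to the right and rows downward; lengths in m; the calibration is good to about 2 mm. A picture is of the moment at which its call begins: read the wrist's pose just before it.
A pose or a line that the arm cannot do raises r.PlanningError and nothing moves.
- r.hand_in(): hands the job in, once; it reports no verdict.
Readings, each from a call of its own:
- r.current_t(): time.
- r.current_q(): joint angles.
- r.current_qvel(): joint speeds.
- r.current_effort(): joint torques, N m.
- r.current_tool_pos(): TCP position.
- r.current_ee_rot(): TCP orientation.
- r.current_contact_force(): force on the tool from outside, world axes, zero at the start.
- r.current_torque(): the same for the moment, N m.
- r.current_opening(): opening from 0.0 (shut) to 1.0 (fully open).
Only numpy, scipy, OpenCV 4.12 (cv2) and the standard library are available. Lean on these libraries where they do the work, as an engineer would, in place of code of your own. Each camera call takes 0.05 s, during which the arm holds its last target. There are 200 camera calls.

## Working session

There is one attempt and no reset: what is moved stays moved. The work goes in short steps, each a Python script; the robot and the scene stay as the last script left them, time stands still between calls to the robot, and variables do not carry over. Pictures are saved under pics/ and viewed, about 12 in all and at most 16, crops included, and the job is handed in when it is done.

```bash
mkdir -p pics; ls; python3 - <<'E'
from cell import r, optics
import cv2,numpy as np,pickle
for n in ["scene","side","wrist"]:
    p=(r.current_tool_pos(),r.current_ee_rot())
    d=optics.get_image(n); d['pose']=p
    pickle.dump(d,open(f"pics/{n}0.pkl","wb"))
    cv2.imwrite(f"pics/{n}0.png",d["pixels"][:,:,::-1])
    print(n,d['fx'],d['cx'],d['cy'],d['D'],np.round(d.get('camera_from_world',d.get('mount')),3).tolist())
print(r.current_tool_pos(),r.current_ee_rot(),r.finger_overhang,r.current_t())
E
```

```text
pics
scene 607.6673970082043 323.9208899967939 226.91769789850753 [-0.05082848  0.          0.          0.          0.        ] [[-0.868, 0.496, 0.013, 0.489], [0.406, 0.725, -0.556, -0.148], [-0.285, -0.478, -0.831, 1.688], [0.0, 0.0, 0.0, 1.0]]
side 555.4866663986755 316.60650853200116 248.80346691460227 [-0.12944105  0.          0.          0.          0.        ] [[-0.989, -0.149, -0.011, 0.508], [-0.086, 0.629, -0.773, 0.12], [0.122, -0.763, -0.635, 1.327], [0.0, 0.0, 0.0, 1.0]]
wrist 382.387533781865 321.27094579833954 236.48364128141694 [-0.06560612  0.          0.          0.          0.        ] [[0.0, -0.954, -0.3, 0.077], [1.0, -0.0, 0.001, 0.0], [-0.001, -0.3, 0.954, -0.121], [0.0, 0.0, 0.0, 1.0]]
[ 0.15767176 -0.52665705  0.25289247] [ 9.89448406e-01  1.44884968e-01 -2.86828577e-05 -4.43891542e-04] 0.022 0.15
```

View pics/scene0.png

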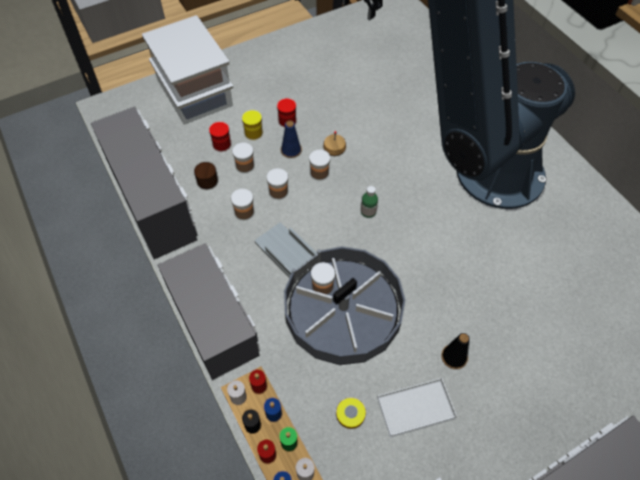

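View pics/side0.png

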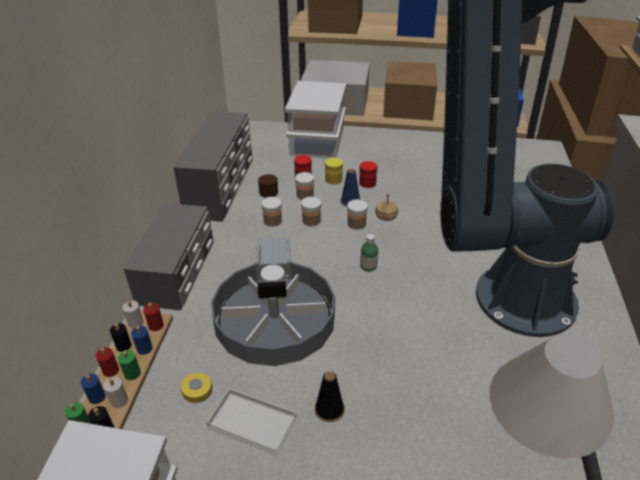

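Candidates for the jars, in scene pixels: white-lid jars at (243,155), (243,203), (277,182) and (319,163). The look-alikes to leave are red at (220,135) and (287,111), and yellow at (252,123). The kept jar is at (322,277), apparently in the pocket at the gate. Rough positions come first, then a check in the wrist view.

```bash
cat > h.py <<'E'
from cell import r, optics
import cv2,numpy as np,pickle
from scipy.spatial.transform import Rotation as R
def grab(n,save=None):
    p,q=r.current_tool_pos(),r.current_ee_rot()
    d=optics.get_image(n)
    if n=="wrist":
        T=np.eye(4);T[:3,:3]=R.from_quat(q).as_matrix();T[:3,3]=p
        d['wfc']=T@d['mount']
    else: d['wfc']=np.linalg.inv(d['camera_from_world'])
    if save: cv2.imwrite(f"pics/{save}.png",d['pixels'][:,:,::-1])
    return d
def K(d): return np.array([[d['fx'],0,d['cx']],[0,d['fy'],d['cy']],[0,0,1.]])
def cast(d,uv,z):
    u=cv2.undistortPoints(np.array(uv,float).reshape(-1,1,2),K(d),np.array(d['D'],float)).reshape(-1,2)
    v=np.c_[u,np.ones(len(u))]@d['wfc'][:3,:3].T; c=d['wfc'][:3,3]
    return (c+v*((z-c[2])/v[:,2])[:,None])[:,:2]
def proj(d,P):
    Ti=np.linalg.inv(d['wfc'])
    return cv2.projectPoints(np.array(P,float).reshape(-1,1,3),cv2.Rodrigues(Ti[:3,:3])[0],Ti[:3,3],K(d),np.array(d['D'],float))[0].reshape(-1,2)
def lids(d,z=0.066,thr=215,sat=25,rad=0.028):
    """white lid discs: contour pixels cast to lid-top plane, circle size check"""
    p=d['pixels'];m=((p.min(2)>thr)&(p.max(2).astype(int)-p.min(2)<sat)).astype(np.uint8)
    out=[]
    for c in cv2.findContours(m,cv2.RETR_EXTERNAL,cv2.CHAIN_APPROX_NONE)[0]:
        if cv2.contourArea(c)<40: continue
        c=cv2.convexHull(c)
        w=cast(d,c[:,0],z).astype(np.float32)
        (x,y),ra=cv2.minEnclosingCircle(w)
        uv=c[:,0].mean(0)
        out.append((round(float(x),4),round(float(y),4),round(float(ra),4),uv.round().tolist()))
    return out
E
python3 - <<'E'
from h import *
for n in ["scene","side"]:
    d=pickle.load(open(f"pics/{n}0.pkl","rb"));d['wfc']=np.linalg.inv(d['camera_from_world'])
    for (u,v) in ([(243,150),(322,268)] if n=="scene" else [(305,180)]): print(d['pixels'][v,u],d['pixels'][v+30,u-10])
    for thr in (190,):
        for l in lids(d,thr=thr,sat=30): 
            if 0.02<l[2]<0.045: print(n,thr,l)
d=pickle.load(open("pics/scene0.pkl","rb"));d['wfc']=np.linalg.inv(d['camera_from_world'])
print("knob",cast(d,[(345,290)],.11)); print("lane end",cast(d,[(257,241),(280,224)],.013))
print("cone1",cast(d,[(290,152),(290,123)],.0),"pin",cast(d,[(335,147)],.02),"glue",cast(d,[(370,210)],.005))
print("red/yel",cast(d,[(220,128),(252,116),(287,104)],.066))
d=pickle.load(open("pics/side0.pkl","rb"));d['wfc']=np.linalg.inv(d['camera_from_world'])
print("knob side",cast(d,[(272,288)],.11),"lane end",cast(d,[(259,241),(289,241)],.013))
E
```

```text
[212 217 223] [167 171 170]
[213 218 224] [ 98 101 108]
scene 190 (0.6044, 0.0638, 0.0262, [321.0, 273.0])
scene 190 (0.676, -0.2311, 0.0269, [241.0, 197.0])
scene 190 (0.5656, -0.2469, 0.0269, [276.0, 176.0])
scene 190 (0.4377, -0.2488, 0.0271, [319.0, 157.0])
scene 190 (0.6057, -0.3724, 0.0263, [243.0, 150.0])
[183 183 185] [145 145 141]
knob [[0.59600085 0.14875026]]
lane end [[ 0.68912064 -0.12270673]
 [ 0.61429015 -0.14040662]]
cone1 [[ 0.47249489 -0.35359375]
 [ 0.42001695 -0.4526241 ]] pin [[ 0.36081691 -0.29273677]] glue [[ 0.38396719 -0.06885711]]
red/yel [[ 0.62578755 -0.47428628]
 [ 0.5282969  -0.47215478]
 [ 0.42020134 -0.46593852]]
knob side [[0.58676887 0.15951832]] lane end [[ 0.68759833 -0.11485928]
 [ 0.60753811 -0.12572773]]
```

View pics/wrist0.png

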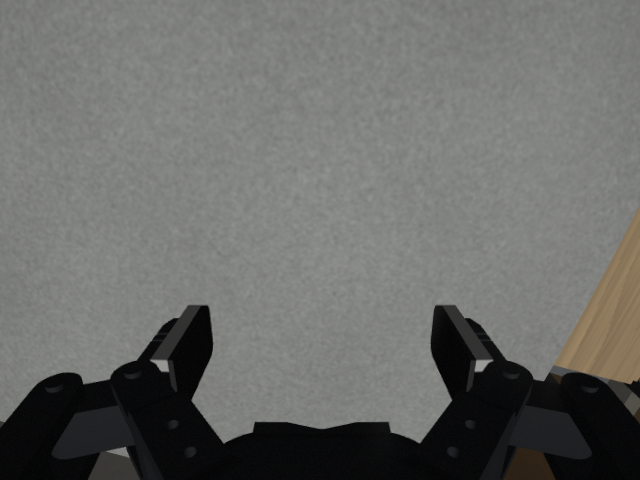

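The scene view gives four lids with radius about 27 mm (true 28 mm). It puts the carousel axis near (0.59,0.155), with the lane towards (0.65,-0.125). The first wrist view shows only bare table. Next I'll look down from above.

```bash
cat >> h.py <<'E'
def Q(psi): return [np.cos(psi/2),np.sin(psi/2),0,0]
E
python3 - <<'E'
from h import *
r.move_to([0.58,-0.03,0.40],Q(np.pi/2))
print(r.current_q(),r.current_t())
d=grab("wrist","w1");pickle.dump(d,open("pics/w1.pkl","wb"))
for thr in (150,170,190): print(thr,[l for l in lids(d,thr=thr,sat=30) if l[2]<.05])
E
```

```text
[-1.33088969e-01  3.05881846e-01  1.35681827e+00 -1.28523643e-04
  1.47925407e+00 -1.31818422e-01] 2.525
150 [(0.6105, -0.3735, 0.0311, [341.0, 410.0]), (0.5679, -0.3207, 0.0112, [311.0, 384.0]), (0.8099, -0.2912, 0.0119, [479.0, 366.0]), (0.3506, -0.2895, 0.0134, [161.0, 365.0]), (0.2775, -0.2803, 0.0155, [110.0, 356.0]), (0.2574, -0.2765, 0.0121, [96.0, 356.0]), (0.4874, -0.2355, 0.0149, [253.0, 333.0]), (0.497, -0.2423, 0.0195, [264.0, 338.0]), (0.4456, -0.2567, 0.0388, [226.0, 345.0]), (0.5894, -0.184, 0.007, [328.0, 299.0]), (0.284, -0.1797, 0.0119, [100.0, 294.0]), (0.2674, -0.1666, 0.0165, [89.0, 286.0]), (0.31, -0.1726, 0.0245, [119.0, 290.0]), (0.2423, -0.1421, 0.015, [66.0, 268.0]), (0.6945, -0.1396, 0.0192, [410.0, 268.0]), (0.1601, -0.1361, 0.0101, [9.0, 267.0]), (0.2606, -0.1129, 0.0183, [72.0, 251.0]), (0.801, -0.1208, 0.0198, [492.0, 253.0]), (0.7097, -0.1023, 0.0216, [427.0, 242.0]), (0.3945, -0.1089, 0.0223, [176.0, 242.0]), (0.7829, -0.0987, 0.0168, [483.0, 240.0]), (0.767, -0.0938, 0.0131, [469.0, 235.0]), (0.7036, -0.0918, 0.0179, [414.0, 233.0]), (0.346, -0.0901,
[... 1961 characters left out ...]
72, 0.0109, [159.0, 221.0]), (0.8272, -0.0725, 0.0145, [519.0, 216.0]), (0.7988, -0.0586, 0.0129, [498.0, 206.0]), (0.828, 0.0181, 0.0153, [529.0, 145.0]), (0.7988, 0.0211, 0.0129, [507.0, 140.0]), (0.6115, 0.0711, 0.0278, [349.0, 93.0]), (0.7995, 0.1009, 0.013, [515.0, 69.0]), (0.5724, 0.0712, 0.0412, [315.0, 89.0]), (0.6419, 0.0861, 0.041, [376.0, 80.0]), (0.8267, 0.1087, 0.0147, [540.0, 61.0]), (0.5257, 0.1225, 0.0407, [272.0, 44.0]), (0.6662, 0.1532, 0.0382, [402.0, 14.0])]
190 [(0.4414, -0.2463, 0.0257, [225.0, 341.0]), (0.5688, -0.2437, 0.0262, [311.0, 337.0]), (0.6782, -0.2282, 0.0258, [388.0, 328.0]), (0.3779, -0.0775, 0.0101, [159.0, 222.0]), (0.611, 0.0656, 0.0264, [348.0, 106.0])]
```

View pics/w1.png

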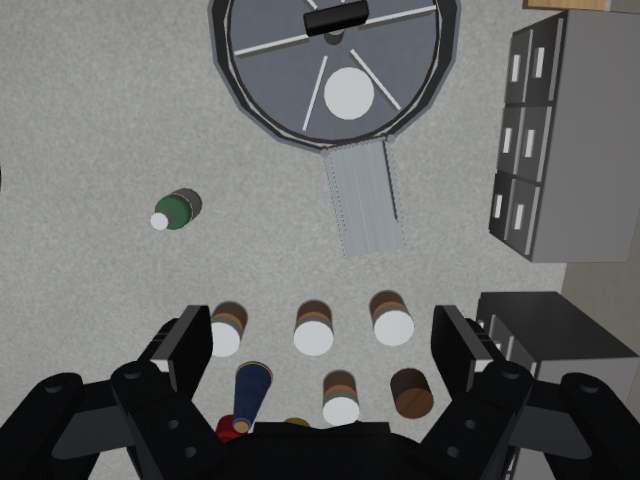

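The wrist view shows the four lids at about (225,340), (313,337), (392,327) and (341,406). The red and yellow tops are below the cone, and the kept jar (349,93) is in the gate pocket. All four jar positions agree with the scene camera to about 3 mm. I'll get the carousel axis and yaw from the fins (z=42 mm).

```bash
python3 - <<'E'
from h import *
r.move_linear([0.60,0.10,0.38])
d=grab("wrist","w2");pickle.dump(d,open("pics/w2.pkl","wb"))
p=d['pixels']
m=((p.min(2)>140)).astype(np.uint8)
L=[]
for c in cv2.findContours(m,cv2.RETR_EXTERNAL,cv2.CHAIN_APPROX_NONE)[0]:
    if len(c)<30: continue
    (c0,(a,b),_)=cv2.minAreaRect(c)
    w=cast(d,c[:,0],.042).astype(np.float32)
    (cw,(aw,bw),an)=cv2.minAreaRect(w); 
    if .05<max(aw,bw)<.1 and min(aw,bw)<.02:
        v=cv2.fitLine(w,cv2.DIST_L2,0,.001,.001).ravel(); L.append(v); print("fin",np.round(c0),np.round(cw,4),round(aw,4),round(bw,4),np.degrees(np.arctan2(v[1],v[0])).round(2))
L=np.array(L)
n=np.c_[-L[:,1],L[:,0]]; x=np.linalg.lstsq(n,(n*L[:,2:]).sum(1),rcond=None); print("axis",x[0],n@x[0]-(n*L[:,2:]).sum(1))
E
```

```text
fin [506. 327.] [ 0.858  -0.1031] 0.0049 0.078 89.92
fin [517. 264.] [ 0.8579 -0.0084] 0.0904 0.0047 -89.77
fin [495. 248.] [0.825  0.0143] 0.0793 0.0035 89.96
axis [0.8456414 2.3982322] [ 0.01605982 -0.00265783 -0.01871771]
```

View pics/w2.png

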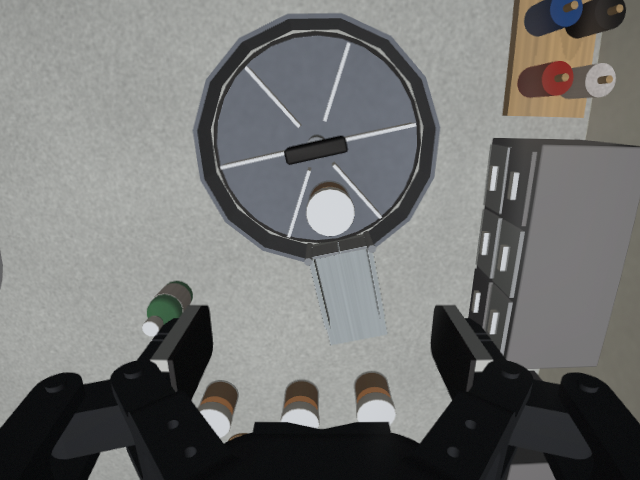

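The view shows the rim centred near (317,138), all six fins, the knob at (316,150), and the lane from (340,255) to its end at about (357,340). I'll redo the fin fit inside the disc and use the lane's far corners as a check.

```bash
cat > fin.py <<'E'
from h import *
def fins(d,c=(0.597,0.152),thr=130):
    p=d['pixels'];vv,uu=np.nonzero(p.min(2)>thr)
    w=cast(d,np.c_[uu,vv],.042)
    k=np.hypot(*(w-c).T);k=(k<.112)&(k>.036)
    m=np.zeros((480,640),np.uint8);m[vv[k],uu[k]]=1;L=[]
    for q in cv2.findContours(m,cv2.RETR_EXTERNAL,cv2.CHAIN_APPROX_NONE)[0]:
        if len(q)<30:continue
        w=cast(d,q[:,0],.042).astype(np.float32);a=sorted(cv2.minAreaRect(w)[1])
        if a[1]>.035 and a[0]<.012: L.append(cv2.fitLine(w,cv2.DIST_L2,0,.001,.001).ravel())
    L=np.array(L);n=np.c_[-L[:,1],L[:,0]];b=(n*L[:,2:]).sum(1)
    x=np.linalg.lstsq(n,b,rcond=None)[0]
    return x,np.degrees(np.arctan2(L[:,1],L[:,0]))%60,n@x-b
E
python3 - <<'E'
from fin import *
d=pickle.load(open("pics/w2.pkl","rb"))
for t in (120,140,160): print(fins(d,thr=t))
e=cast(d,[(331,345),(385,335)],.013);print("lane end",e,e.mean(0))
# knob
p=d['pixels'];vv,uu=np.nonzero(p.max(2)<45);w=cast(d,np.c_[uu,vv],.11);k=np.hypot(*(w-[.597,.152]).T)<.045
print("knob",cv2.minAreaRect(w[k].astype(np.float32)),w[k].mean(0))
vv,uu=np.nonzero(p.max(2)<60);
e=pickle.load(open("pics/w1.pkl","rb"));print("w1 lane end",cast(e,[(345,256),(402,246)],.013))
E
```

```text
(array([0.5950232, 0.1426225], dtype=float32), array([12.280907, 12.20298 , 12.266674, 12.418315, 12.150719, 12.115128],
      dtype=float32), array([-5.6147575e-05, -1.5896559e-04, -5.1826239e-05,  1.9961596e-04,
        1.1682510e-05, -9.1969967e-05], dtype=float32))
(array([0.59523875, 0.14254984], dtype=float32), array([12.180687, 12.311977, 12.085704, 12.343709, 12.158867, 12.398018],
      dtype=float32), array([-6.1690807e-05, -4.1723251e-06,  2.2448599e-05, -2.9176474e-05,
        1.1146069e-05,  6.8664551e-05], dtype=float32))
(array([0.5953213 , 0.14264095], dtype=float32), array([12.313202, 12.268658, 12.183223, 12.287438, 12.154972, 12.523521],
      dtype=float32), array([-3.2186508e-05,  1.2964010e-04, -1.8838793e-04, -7.7992678e-05,
        1.3858080e-04,  2.9951334e-04], dtype=float32))
lane end [[ 0.61542987 -0.146463  ]
 [ 0.69455958 -0.12983413]] [ 0.65499473 -0.13814857]
knob ((0.5947598218917847, 0.14400890469551086), (0.062402937561273575, 0.017018651589751244), 12.138038635253906) [0.59517168 0.14524023]
w1 lane end [[ 0.61425374 -0.14339803]
 [ 0.69429633 -0.12859039]]
```

The fins give axis (0.5952,0.1426) and yaw 12.25°, with residuals under 0.3 mm. The knob and lane-end checks agree with this. Next I'll find how far the fingertips stand out by touching bare table.

```bash
python3 - <<'E'
from h import *
r.move_to([0.52,-0.12,0.08],Q(np.pi/2))
for op in (0.66,0.2):
    r.set_gripper(op); print("open",r.current_opening())
    r.move_linear([0.52,-0.12,0.038]); f0=r.current_contact_force()[2]
    for z in np.arange(.034,.014,-.002):
        r.move_linear([0.52,-0.12,z],vel=.03); f=r.current_contact_force()[2]-f0
        if abs(f)>3: print("contact",op,z,f,r.current_tool_pos()[2]);break
    r.move_linear([0.52,-0.12,0.06])
print(r.current_t())
E
```

```text
open 0.6590108095087734
contact 0.66 0.015999999999999986 27.30894456070188 0.01766247981283088
open 0.19991467233642926
contact 0.2 0.021999999999999992 4.582446328991951 0.022298158925371566
11.825
```

The tips are 17.7 mm ahead of the TCP at the jar opening and 22 mm when nearly shut. First carousel turn.

```bash
cat >> h.py <<'E'
AX=np.array([0.5952,0.1426]); YAW=np.radians(12.25)
U=np.array([np.sin(YAW),-np.cos(YAW)])   # out along the lane
def turn(k,zt=0.106):
    """grip knob standing at yaw YAW+60k deg, turn one stop anticlockwise, release, rise"""
    psi=YAW+(k%3)*np.pi/3
    r.set_gripper(0.45,40)
    r.move_to([*AX,0.20],Q(psi)); r.move_linear([*AX,zt],vel=.12)
    r.set_gripper(0.0,40); o=r.current_opening()
    for i in range(3):
        q=np.array(r.current_q()) if i==0 else q
        q[5]-=np.pi/9; r.set_joints(q)
    r.set_gripper(0.45); r.move_linear([*AX,0.20],vel=.2)
    print("turn",k,"opening on knob",round(o,3),"t",r.current_t())
E
python3 - <<'E'
from fin import *
r.move_to([0.56,0.03,0.22],Q(YAW))
turn(0)
r.move_to([0.60,0.08,0.38],Q(np.pi/2))
d=grab("wrist","w3"); print(fins(d,c=AX)); print(r.current_t(),[l for l in lids(d,z=.078,thr=170) if .024<l[2]<.03])
E
```

```text
turn 0 opening on knob 0.176 t 17.675
(array([0.5949347 , 0.14283347], dtype=float32), array([12.086403, 11.995804, 11.998444, 12.072693, 11.974167, 11.736053],
      dtype=float32), array([ 4.7445297e-05, -1.5497208e-04,  5.1639974e-05,  1.1974573e-04,
       -1.5139580e-05, -2.1827221e-04], dtype=float32))
18.5083 [(0.6653, 0.1201, 0.0274, [382.0, 153.0])]
```

View pics/w3.png

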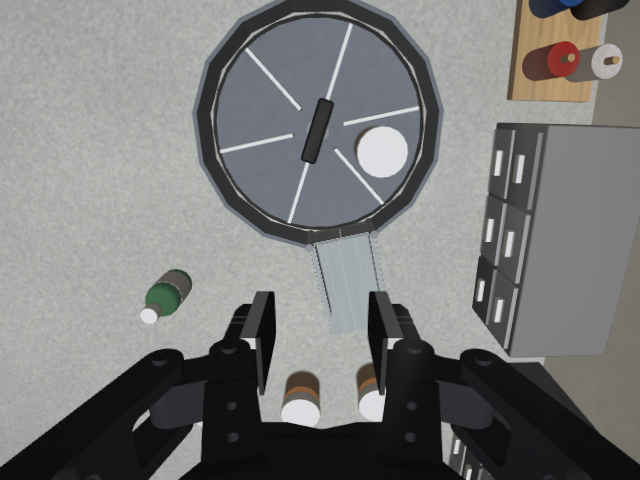

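The turn worked: the knob is 60° on and the kept jar at (382,153) is in the pocket to the right of the gate. I'll grip jars with the jaw skewed 30°, so the fingers stay clear of the neighbouring jar, with tips above the 60 mm posts.

```bash
cat >> h.py <<'E'
PSI=YAW+np.pi/3
S=lambda s:AX+U*s
def find(x,y,save=None):
    r.move_to([x,y+.01,0.26],Q(PSI))
    d=grab("wrist",save); c=[l for l in lids(d,thr=170,sat=30) if .024<l[2]<.031]
    c.sort(key=lambda l:np.hypot(l[0]-x,l[1]-y)); print("lids",c[:3]); return c
def pick(x,y,via=()):
    r.set_gripper(0.85)
    r.move_to([x,y,0.13],Q(PSI)); r.move_linear([x,y,.0660],vel=.12)
    r.set_gripper(0.0,60); o=r.current_opening(); print("held",round(o,3))
    if not .6<o<.72: raise SystemExit("bad grip")
    r.move_linear([x,y,.084],vel=.1)
    for v in via: r.move_linear([*v,.084],vel=.15)
    r.move_linear([*S(.325),.084],vel=.15); print("at entry",round(r.current_opening(),3),r.current_t())
def slide(s0=.200,s1=.066):
    r.move_linear([*S(s0),.084],vel=.12)
    r.move_linear([*S(s0),.0795],vel=.05)
    print("in lane",round(r.current_opening(),3),r.current_contact_force().round(1))
    r.move_linear([*S(s0),.0805],vel=.05)
    r.move_linear([*S(.12),.0805],vel=.06); print("gate",r.current_contact_force().round(1))
    r.move_linear([*S(s1),.0805],vel=.06); print("in",round(r.current_opening(),3),r.current_contact_force().round(1))
    r.move_linear([*S(s1),.0785],vel=.03)
    r.set_gripper(0.8); r.move_linear([*S(s1),.20],vel=.2); print("t",r.current_t())
E
python3 - <<'E'
from fin import *
r.set_gripper(.85)
c=find(.679,-.228,"w4")
assert np.hypot(c[0][0]-.679,c[0][1]+.228)<.02
pick(*c[0][:2]); slide()
r.move_to([0.60,0.08,0.38],Q(np.pi/2))
d=grab("wrist","w5"); print(fins(d,c=AX)[1]); print([l for l in lids(d,z=.078,thr=170) if .024<l[2]<.03])
E
```

```text
lids [(0.6789, -0.2286, 0.0275, [323.0, 224.0]), (0.5693, -0.2438, 0.0274, [211.0, 271.0]), (0.6091, -0.3698, 0.0275, [297.0, 374.0])]
held 0.628
at entry 0.634 22.875
in lane 0.632 [ 2.1 -1.7  5.1]
gate [-0.1 -3.9  3.7]
in 0.633 [ 0.5 -0.5 -1. ]
t 28.4
[11.449414 11.68802  11.619328 11.531143]
[(0.5698, -0.2334, 0.0273, [303.0, 412.0]), (0.6653, 0.1195, 0.0272, [381.0, 154.0])]
```

View pics/w4.png

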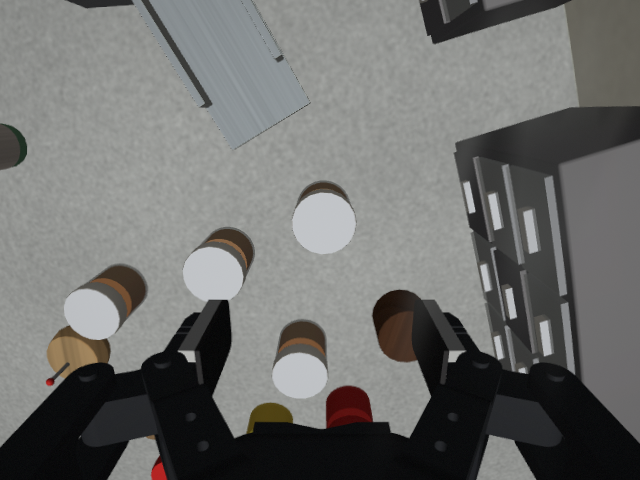

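View pics/w5.png

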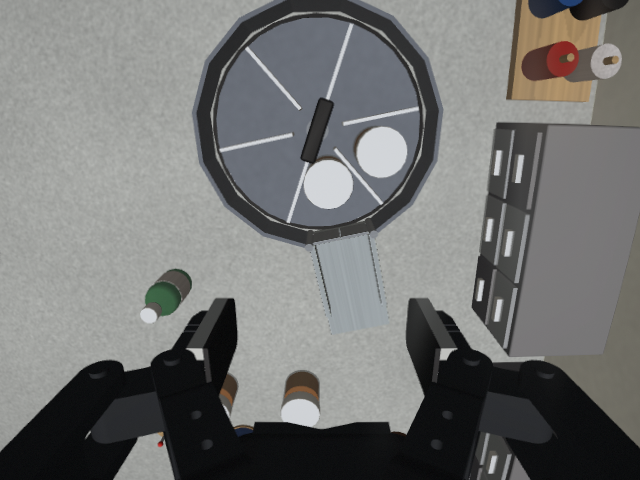

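The first jar is in at (328,184) and the leaves are shut. Next: turn, then jar B.

```bash
cat >> h.py <<'E'
def check(save=None):
    import fin
    r.move_to([0.60,0.08,0.38],Q(np.pi/2)); d=grab("wrist",save)
    p=d['pixels'];vv,uu=np.nonzero(p.max(2)<45);w=cast(d,np.c_[uu,vv],.11);k=np.hypot(*(w-AX).T)<.04
    c,(a,b),an=cv2.minAreaRect(w[k].astype(np.float32)); an=an if a>b else an+90
    out=[]
    for l in lids(d,z=.078,thr=170):
        v=np.array(l[:2])-AX
        if .022<l[2]<.032 and np.hypot(*v)<.13: out.append((round(float(np.hypot(*v)),4),round(float(np.degrees(np.arctan2(v[1],v[0])-YAW))%360)))
    print("fin mod60",fin.fins(d,c=AX)[1].round(1),"knob",round((an-12.2)%180,1),"jars r,ang(gate=270)",out,"t",r.current_t())
    return d
E
python3 - <<'E'
from h import *
turn(1); check("w6")
r.set_gripper(.85)
c=find(.569,-.244,"w7"); assert np.hypot(c[0][0]-.569,c[0][1]+.244)<.045
pick(*c[0][:2]); slide(); check("w8")
E
```

```text
turn 1 opening on knob 0.179 t 33.8917
fin mod60 [11.7 11.8 11.7 11.7] knob 119.9 jars r,ang(gate=270) [(0.074, 30)] t 34.725
lids [(0.569, -0.2441, 0.0274, [321.0, 223.0]), (0.4406, -0.2465, 0.0273, [187.0, 270.0]), (0.608, -0.3699, 0.027, [393.0, 336.0])]
held 0.632
at entry 0.632 39.5333
in lane 0.634 [ 2.2 -1.3  3.7]
gate [ 1.  -3.1  3.6]
in 0.636 [ 0.1  1.  -1.6]
t 45.0583
fin mod60 [12.2 12.1 12.3 12.3 12.3] knob 119.8 jars r,ang(gate=270) [(0.0658, 271), (0.0741, 30)] t 45.8583
```

View pics/w8.png

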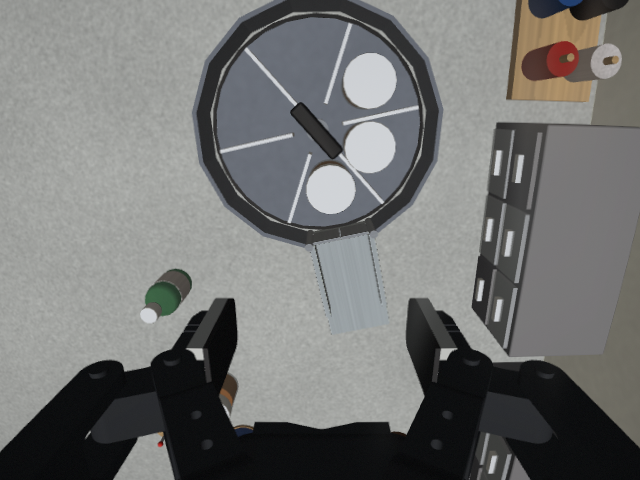

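Three jars are seated at (331,190), (370,147) and (370,80). The missing count was only lid pixels merging with a fin. Next: turn, then jar D.

```bash
python3 - <<'E'
from h import *
turn(2); check("w9")
r.set_gripper(.85)
c=find(.6085,-.370,"w10"); assert np.hypot(c[0][0]-.6085,c[0][1]+.370)<.045
d=np.hypot(c[0][0]-.6085,c[0][1]+.370)
if d>.008: print("MOVED"); raise SystemExit
pick(*c[0][:2]); slide(); check("w11")
E
```

```text
turn 2 opening on knob 0.177 t 50.5417
fin mod60 [11.9 12.  12.3 12.1] knob 179.9 jars r,ang(gate=270) [(0.0659, 331), (0.0742, 90)] t 52.075
lids [(0.6088, -0.3701, 0.0273, [327.0, 224.0]), (0.4406, -0.2467, 0.0273, [84.0, 146.0])]
held 0.631
at entry 0.631 57.8417
in lane 0.631 [ 3.3 -1.1  5.2]
gate [ 0.2 -3.3  4.2]
in 0.631 [ 0.1  0.5 -2.6]
t 63.3667
fin mod60 [12.5 12.9 12.5 12.6] knob 0.7 jars r,ang(gate=270) [(0.0656, 271), (0.066, 331), (0.0741, 90)] t 64.1667
```

```bash
python3 - <<'E'
from h import *
turn(3); check("w12")
r.set_gripper(.85)
c=find(.4406,-.2467,"w13"); assert np.hypot(c[0][0]-.4406,c[0][1]+.2467)<.045
if np.hypot(c[0][0]-.4406,c[0][1]+.2467)>.008: print("MOVED"); raise SystemExit
pick(*c[0][:2]); slide(); check("w14")
E
```

```text
turn 3 opening on knob 0.173 t 69.375
fin mod60 [12.  12.2 12.1 12.3] knob 60.2 jars r,ang(gate=270) [(0.0659, 330), (0.0741, 150), (0.0663, 31)] t 70.2083
lids [(0.4404, -0.2464, 0.0272, [322.0, 224.0])]
held 0.63
at entry 0.633 75.9417
in lane 0.633 [ 3.  -2.1  3.5]
gate [-1.2 -1.2  1.2]
in 0.632 [-0.5  0.4 -1.2]
t 81.4667
fin mod60 [12.4 12.7 12.6 12.6] knob 60.6 jars r,ang(gate=270) [(0.0662, 270), (0.066, 331), (0.0741, 150), (0.0664, 31)] t 82.2667
```

Last turn, so the empty pocket faces the gate, and then a check from two cameras.

```bash
python3 - <<'E'
from h import *
turn(4); check("w15"); r.sleep(.3); d=grab("scene","s2")
a=cv2.imread("pics/w15.png")[0:350,130:530]; b=cv2.imread("pics/s2.png")[90:440,130:480]
cv2.imwrite("pics/fin.png",np.hstack([a,b]))
print(r.current_contact_force().round(2))
E
```

```text
turn 4 opening on knob 0.175 t 86.9583
fin mod60 [11.7 11.8 12.1 11.8] knob 120.3 jars r,ang(gate=270) [(0.0737, 210), (0.0661, 330), (0.0662, 30), (0.0665, 90)] t 87.7917
[-0.54  0.04  0.33]
```

View pics/fin.png

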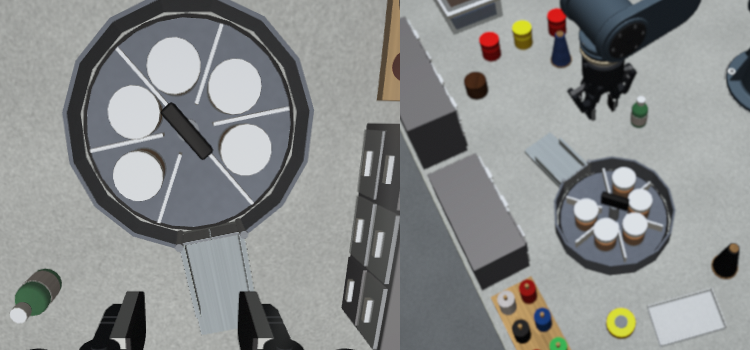

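Both views show five upright jars, the gate pocket empty, the leaves shut, and the bystanders where they were. The table is at a stop (knob 120.3°). Handing in.

```bash
python3 -c "
from cell import r
print(r.hand_in(), r.current_t())"
```

```text
the job is handed in; nothing more can be done
the job is handed in; nothing more can be done
```

All four jars are loaded and the job was handed in at about 88 s of the 210 s allowed. I turned the knob five stops, carried each jar low into the lane, and slid it through the gate into an empty pocket.

**Last checks (wrist and scene views):**
- **Jars:** five stand upright in separate pockets. The measured ones sit 66 to 74 mm from the axis. The kept jar is still in.
- **Carousel:** the knob is within about 0.3° of a stop, an empty pocket faces the gate, and both leaves look shut.
- **Bystanders:** they look unmoved by eye in the scene picture. I took no separate measurement of them.
- **Robot:** it touches nothing, with wrist force below 1 N.

**Disagreement:** the automatic lid count found only four of the five jars at the end, because one lid's pixels run into a fin. The picture shows all five.

I saw no knocked jar and no slackened grip during the run.

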